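# Close the towel-bar clamp

### The arm

A 7-joint arm with a two-finger parallel gripper is mounted at the origin on the work surface. World frame = base frame: x ahead of the robot, y to its left, z up, the work surface at z = 0. Lengths are in m, angles in rad, forces in N, time in s.
With the tool pointing down it reaches from about 0.4 to 0.85 m from the base axis. Payload 10.4 kg.
Tool frame: the origin (TCP) lies at the very end of the fingers, on their centre line; the grasp point (between the pads) lies 19 mm behind it; z points along the fingers, y is the direction in which the jaws open and shut (so a half turn about z gives the same grasp; the last joint's range is limited). The gripper opens to 87 mm and grips with 3 to 60 N. Pads are 19 mm wide; open, the fingers measure 117 mm over their backs; the gripper's body (75 mm by 190 mm) begins 51 mm behind the grasp point.
Start: joints at [1.228, 0.332, -0.065, 1.46, 0.022, 1.35, -0.088], TCP at [0.197, -0.593, 0.223] pointing down, gripper open.
Joint ranges: [-2.6, 2.6], [-0.5, 2.12], [-1.47, 1.34], [0.16, 2.42], [-1.27, 4.41], [0.06, 2.06], [-2.6, 2.6]. Speed limits (rad/s): [2.22, 2.22, 2.79, 2.79, 3.14, 3.14, 3.14].

### API

Orientations are given as a unit quaternion [x, y, z, w].
In Python, from bench import r, eyes, job gives the robot as it stands. The module is installed in compiled form; this text tells all that it offers.
- The arm moves only by the tool play_rows, never from a script. Its argument "motion" is a list of rows, each a list of 7 numbers: the shift along the tool's x, y, z as a fraction of full scale, then the turn, a rotation vector about the tool's x, y, z as a fraction of full scale, then the opening in per cent of the stroke, from 0 (shut) to 100 (fully open). A call has 1 to 5 rows; each row is the pose to reach, as a shift and turn from the pose commanded when the call began, along the tool's axes at that moment; what a row does not reach only later rows make up. Full scale, the value 1, is 0.2 m for a shift and 90 degrees for a turn. A row lasts 1/8 s, in which the tool goes at most 62.5 mm and 10.7 degrees, less where a joint would pass 70% of its speed; a pose out of reach is approached as far as the arm can. A call with a number of a shift or a turn outside -1 to 1 is refused whole. A call with a gripper value outside its range is refused whole. The fingers move at their own pace and stop on an object; "squeeze" is the grip in N (left out, the last holds). Time passes only in rows, so rows that repeat a pose let the fingers close. It gives the time, the measured TCP pose, the force and the opening at its end, in the units of the state.
- r.read_state(): the state, without advancing time (a new reading comes with each control period).
- eyes.camera(name): name is "scene" or "top" or "wrist"; returns a dict with "image" (384x512x3 uint8, red, green, blue), "mtx" (3x3 intrinsics, pixels), "R" (3x3) and "t" (3): a world point X has camera coordinates R X + t. Camera axes: x right, y down, z forward; pixel columns grow to the right and rows downward; lengths in m; the calibration is good to about 2 mm. A picture is of the moment at which its call begins. There is no depth.
- job.close_job(): hands the job in, once; it reports no verdict.
Trained networks look in a picture, given as the dict that the camera call returned (one of the last four; its "shot" number tells which), for a name from the list of things; names that differ only in an ending like _2 or _b are one class to them, and where a whole thing is asked for, a point or a joint stands for the part that bears it (a point fixed in the world has none). Each returns a list of dicts, best first, with "p" (0 to 1); they miss things now and then, are a little off and sometimes report something else, mostly with a low value. They report only what shows in the picture. A call takes as long as a camera call.
- eyes.regions_of(picture, label): "region" (384x512 bool, what is visible of it) and "xy" ([column, row] in pixels, amid what is visible of it).
- eyes.landmark_of(picture, label): "xy" ([column, row] in pixels: a listed point, or the origin of a listed thing).
The state is a dict: "time": time; "joint_positions": joint angles; "joint_vel": joint speeds; "joint_torque": joint torques, N m; "ee_pos": TCP position; "eef_rot": TCP orientation; "ft_force": force on the tool from outside, world axes, zero at the start; "torque": the same for the moment, N m; "width": finger opening in m.
Only numpy, scipy, OpenCV 4.12 (cv2) and the standard library are available. Lean on these libraries where they do the work, as an engineer would, in place of code of your own. Each camera call takes 0.05 s, during which the arm holds its last target. There are 200 camera calls.

### The job

Swing the hinged half of the saddle clamp over the towel-bar tube until it lies on its rubber strip, swing the bolt up into the slot of its lip, then push the barrel nut down the bolt until the clamp is properly tight, by feel and without crushing the rubber. Let go of everything and leave the other things on the cart where they are.

Things in the scene. Friction and masses are not known exactly. Their poses are not given: they have to be found in the camera images.
- clamp: Fixed towel-bar stand, its saddle clamp in the middle, turned up to 0.45 rad. Origin on the cart top under the clamp's middle, z up. Steel tube 32 mm thick, 310 long, along y at x 0, z 52 mm. Foot 6 mm thick, 60 (x) by 310 (y), tongue 30 wide out to x -62. Where x is below -20 mm all below the lip is at most 24 mm wide in y, so fingers pass down on both sides.
- cap: Hinged upper half, aluminium, 0.08 to 0.16 kg, 30 mm wide, flat sides: arch (24 mm high) and flat lip. Origin on the hinge; axes parallel to the clamp's when closed. Opens about +y, lip up and over to +x; starts 1.7 to 2.1 rad open. Lip x -51 to -87, z 0 to 8 mm; slot 12 mm wide, open at the end, from x -69. Stiff hinge (1.7 N at the lip): stays where left.
- cap_hinge (a point): Hinge of the cap, on the clamp: axis along y at x +30, z 54 mm in the clamp's frame, middle of its width.
- lip (a point): On the cap's middle plane at x -72, z 4 mm of the cap's frame: mid-thickness of the lip, near the bottom of the slot. Here the lip can be pinched by its sides, 30 mm apart, the cap pivoting between the pads as it swings.
- strip: Holder of the rubber strip under the lip, 58 mm from the hinge; origin at x -28, z 40 mm in the clamp's frame. The rubber's thickness differs and is unknown: its top lies 54 to 58 mm above the cart, so the cap comes to lie on it at 0 to 0.07 rad open. It gives 8 N per mm and is crushed, spoiling the job, if the cap bears on it with over 16 N, whether pressed by hand or by the nut.
- bolt: Swing bolt, steel: shank 8 mm thick, 81 long from the pin, end disc 11 mm wide. Origin on its pin, z along the shank. Starts leaning to -x of the clamp, 1.2 to 1.45 rad from upright; swings up to upright (stop 0.02 rad beyond), where the shank stands in the slot. Stays where left (0.1 N m friction).
- bolt_pin (a point): Pin of the swing bolt, on the clamp: axis along y at x -46, z 28 mm in the clamp's frame, middle of its width.
- nut: Barrel nut on the bolt: steel cylinder 16 mm thick, 46 long, along y; origin at its centre, 58 to 62 mm from the pin at first. Pinch it by its end faces; it pivots between the pads. Pushed, not turned: slides on the shank against 10 N friction (62 to 36 mm from the pin) and stays where left. See nut_underside for how tight.
- nut_underside (a point): Point of the nut on the shank axis, 8 mm below the nut's centre when upright: it meets the lip after 8 to 20 mm of sliding. Pushing on squeezes the rubber: the force climbs 4 to 5 N per mm above the 10 N of friction. Properly tight: the nut bears on the lip with 5 to 10 N, a push of 15 to 20 N in all, best 17 to 18; 22 N crushes the rubber.
- bowl: White ceramic bowl, 140 mm wide, 60 high, loose; origin under its centre. Leave alone.
- spatula: Green silicone spatula, 265 mm long, lying flat, loose. Leave alone.
- takeout: Clear plastic takeout container 120 x 170 x 50 mm, loose, light; origin under its centre. Leave alone.
- teaspoon: Steel teaspoon 130 mm long lying flat, loose. Leave alone.
- mug: Mug 80 mm wide, 90 high, loose; origin under its centre. Leave alone.
- spice: Spice jar 48 mm wide, 90 high, loose; origin under its centre. Leave alone.

How it is judged:
On the way, in this order (a step that is already met when the one before it is completed fails the run):
1. the cap lies closed over the tube (angle between the z axis of cap and the z axis of clamp, either way round below 0.12 rad), for 0.2 s.
2. the bolt stands upright in the slot of the closed cap (angle between the z axis of cap and the z axis of clamp, either way round below 0.12 rad and angle between the z axis of bolt and the z axis of clamp, either way round below 0.1 rad), for 0.2 s.
3. the nut is pushed down and bears on the lip (contact force between nut and cap above 4.5 N), for 0.2 s.
At the end, for the whole second after the job is handed in: The cap is closed over the tube (within 0.12 rad), the bolt stands in the slot (within 0.1 rad of the clamp's upright), and the nut, released, bears on the lip with more than 4.5 N (all of step 2 and contact force between nut and cap above 4.5 N); the robot touches nothing.
It fails at once if the cap bears on the rubber strip with more than 16 N (contact force between strip and cap above 16 N).
It fails at once if a bystander is moved by more than 25 mm (distance of any of bowl, spatula, takeout, teaspoon, mug, spice from where it was at the start of the episode above 0.025 m).
It also fails if it takes over 54 s, if anything falls off the work surface, if the arm or the gripper's body presses on something with over 40 N, if the wrist force passes 120 N, or if a joint passes its speed limit or range.

## Working session

There is one attempt and no reset: what is moved stays moved. The work goes in short steps, Python scripts to look and compute and a tool call to move; the robot and the scene stay as the last step left them, time stands still between calls to the robot, and variables do not carry over. Pictures are saved under pics/ and viewed, about 8 in all and at most 12, crops included, and the job is handed in when it is done.

Besides the shell and the picture viewer there is one more tool, called after ">>>" as name(argument=value, ...), one argument or row to a line, values as JSON. play_rows: Moves the arm, as the interface text tells. Shift numbers are shares of 0.2 m and turn numbers shares of 90 degrees, none past 1 either way. Its arguments: {"type":"object","properties":{"motion":{"type":"array","items":{"type":"array","items":{"type":"number"}}},"squeeze":{"type":"number"}},"required":["motion"]}

```bash
mkdir -p pics
cat > h.py <<'E'
import numpy as np, cv2, json
from bench import r, eyes, job
from scipy.spatial.transform import Rotation as Ro
def tri(obs):
    A=[];b=[]
    for c,xy in obs:
        P=np.array(c["mtx"])@np.c_[c["R"],c["t"]]
        for i in (0,1):
            row=xy[i]*P[2]-P[i]; A.append(row[:3]); b.append(-row[3])
    X=np.linalg.lstsq(np.array(A),np.array(b),rcond=None)[0]
    return X
def proj(c,X):
    p=np.array(c["mtx"])@(np.array(c["R"])@X+c["t"]); return p[:2]/p[2]
def onplane(c,xy,z):
    R=np.array(c["R"]);d=R.T@np.linalg.solve(c["mtx"],[xy[0],xy[1],1]);o=-R.T@np.array(c["t"])
    return o+d*(z-o[2])/d[2]
E
cat > a.py <<'E'
from h import *
s=r.read_state();print(s["time"],np.round(s["ee_pos"],4),np.round(s["eef_rot"],4),np.round(s["ft_force"],2),s["width"])
C={n:eyes.camera(n) for n in("scene","top","wrist")}
names=["clamp","cap_hinge","lip","strip","bolt","bolt_pin","nut","nut_underside","cap","bowl","spatula","takeout","teaspoon","mug","spice"]
for n in names:
    o=[]
    for k,c in C.items():
        L=eyes.landmark_of(c,n)
        if L: print(n,k,np.round(L[0]["xy"],1),round(L[0]["p"],2)); 
        if L and L[0]["p"]>.4 and k!="wrist": o.append((c,L[0]["xy"]))
    if len(o)>1:
        X=tri(o);print("   ",np.round(X,4),[np.round(np.linalg.norm(proj(c,X)-xy),1) for c,xy in o])
im=cv2.cvtColor(np.hstack([C["scene"]["image"],C["top"]["image"]]),cv2.COLOR_RGB2BGR)
for k,c in C.items(): cv2.imwrite(f"pics/a_{k}.png",cv2.cvtColor(c["image"],cv2.COLOR_RGB2BGR)); print(k,-np.array(c["R"]).T@c["t"])
E
python3 a.py
```

```text
0.0 [ 0.1964 -0.5929  0.2218] [ 9.872e-01  1.592e-01 -1.000e-04 -7.000e-04] [-0.12 -0.46 -1.09] 0.08706937279154046
clamp scene [255.8 204.9] 0.56
cap_hinge scene [251.7 194.6] 0.67
cap_hinge top [293.1 191.4] 0.64
    [ 0.5803 -0.0212  0.0404] [np.float64(2.4), np.float64(2.2)]
lip scene [239.6 172.6] 0.77
lip top [293.3 171.1] 0.56
    [ 0.6144 -0.0192  0.1195] [np.float64(0.7), np.float64(0.6)]
strip scene [263.  185.7] 0.43
strip top [294.1 215.6] 0.68
    [ 0.528  -0.0265  0.0431] [np.float64(0.4), np.float64(0.4)]
bolt scene [270.5 192.7] 0.68
bolt top [291.3 225.5] 0.54
    [ 0.507  -0.0209  0.0152] [np.float64(0.1), np.float64(0.1)]
bolt_pin scene [269.6 189.2] 0.67
bolt_pin top [290.  224.6] 0.59
    [ 0.5094 -0.0185  0.0284] [np.float64(0.9), np.float64(0.8)]
nut scene [285.3 176.1] 0.59
nut top [294.2 252.8] 0.58
    [ 0.4447 -0.0264  0.0423] [np.float64(1.1), np.float64(1.0)]
nut_underside scene [280.1 177.1] 0.67
nut_underside top [294.4 249.8] 0.64
    [ 0.4542 -0.03    0.04  ] [np.float64(2.8), np.float64(2.8)]
cap scene [248.8 191.1] 0.53
cap top [291.2 191.6] 0.69
  
[... 237 characters left out ...]
4.9] 0.88
    [ 0.6835 -0.1294 -0.0128] [np.float64(0.1), np.float64(0.1)]
takeout scene [203.9 166. ] 0.7
takeout top [408.7 205.2] 0.93
    [ 0.5526 -0.303  -0.0093] [np.float64(2.2), np.float64(2.3)]
teaspoon scene [321.6 213.3] 0.47
teaspoon top [232.3 249.7] 0.87
    [0.4514 0.1187 0.001 ] [np.float64(0.5), np.float64(0.4)]
mug scene [273.9 264.3] 0.97
mug top [209.8 159.4] 0.89
    [ 0.6702  0.1772 -0.0063] [np.float64(1.7), np.float64(1.3)]
spice scene [263.3 169.8] 0.59
spice top [346.1 259.4] 0.81
    [ 0.4278 -0.1484  0.0012] [np.float64(0.3), np.float64(0.3)]
scene [1.1139136  0.66266256 0.61939652]
top [0.41591467 0.05105529 1.06390413]
wrist [ 0.27338305 -0.56713489  0.38352054]
```

Run:
```python
import cv2,numpy as np
a=cv2.imread("pics/a_scene.png");b=cv2.imread("pics/a_top.png")
A=cv2.resize(a[110:260,180:340],(640,600)[0:2] if 0 else (400,375),interpolation=3)
B=cv2.resize(b[120:280,215:375],(400,400),interpolation=3)
o=np.zeros((600,800,3),np.uint8);o[:375,:400]=A;o[:400,400:]=B
o[400:,:267]=cv2.resize(a,(267,200));o[400:,400:667]=cv2.resize(b,(267,200))
cv2.imwrite("pics/b.png",o)
```

```text
(no output)
```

View pics/b.png

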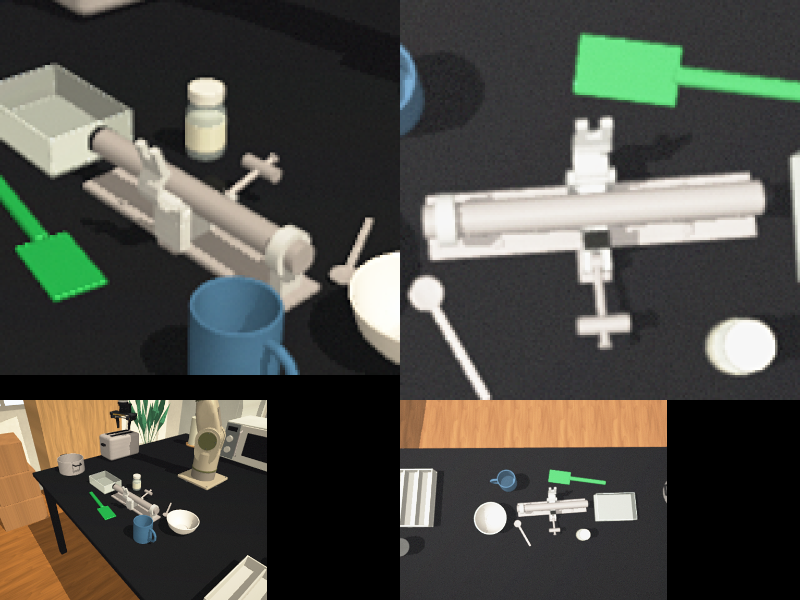

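The pictures agree with the networks: the cap stands open at about (150,160) in the scene crop, and the bolt and nut lean out at about (603,325) in the top crop. The way above is clear. Next I fit the model to the landmarks and work out the approach.

```bash
cat >> h.py <<'E'
from scipy.optimize import least_squares
def model(p):
    X,Y,a,th,be,d=p
    def W(x,y,z): return np.array([X+np.cos(a)*x-np.sin(a)*y,Y+np.sin(a)*x+np.cos(a)*y,z])
    def cap(x,z): return W(.03+x*np.cos(th)+z*np.sin(th),0,.054-x*np.sin(th)+z*np.cos(th))
    def bolt(s): return W(-.046-s*np.sin(be),0,.028+s*np.cos(be))
    return dict(clamp=W(0,0,0),cap_hinge=W(.03,0,.054),cap=cap(0,0),lip=cap(-.072,.004),strip=W(-.028,0,.04),bolt_pin=W(-.046,0,.028),bolt=bolt(0),nut=bolt(d),nut_underside=bolt(d-.008))
def observe(cams,names=None):
    obs=[]
    for k in cams:
        c=eyes.camera(k)
        for n in names or ["clamp","cap_hinge","cap","lip","strip","bolt_pin","bolt","nut","nut_underside"]:
            L=eyes.landmark_of(c,n)
            if L and L[0]["p"]>.35: obs.append((n,k,c,np.array(L[0]["xy"]),L[0]["p"]))
    return obs
def tubeyaw(c,n="clamp"):
    L=eyes.regions_of(c,n); return L
def fit(obs,p0=(.55,-.022,.06,1.9,1.3,.06),free=(0,1,2,3,4,5),sig=None):
    p0=np.array(p0,float);free=list(free)
    pr=np.array(sig or (.1,.1,.2,.2,.12,.0015))
    def f(q):
        p=p0.copy();p[free]=q;M=model(p)
        e=[]
        for n,k,c,xy,w in obs: e+=list((proj(c,M[n])-xy)*np.sqrt(w)/1.2)
        return np.array(e+list((q-p0[free])/pr[free]))
    s=least_squares(f,p0[free],loss="soft_l1");p=p0.copy();p[free]=s.x
    cov=np.linalg.inv(s.jac.T@s.jac)
    M=model(p)
    for n,k,c,xy,w in obs: print(n,k,np.round(proj(c,M[n])-xy,1),round(w,2))
    print("p",np.round(p,4),"sd",np.round(np.sqrt(np.diag(cov)),4));return p,M
def go(pos,yaw=None):
    s=r.read_state();R=Ro.from_quat(s["eef_rot"]);d=R.inv().apply(np.array(pos)-s["ee_pos"])
    print("t",round(s["time"],2),"ee",np.round(s["ee_pos"],4),"shift frac",np.round(d/.2,4),end=" ")
    if yaw is not None:
        T=Ro.from_matrix(np.c_[[np.cos(yaw),np.sin(yaw),0],[np.sin(yaw),-np.cos(yaw),0],[0,0,-1]])
        print("turn frac",np.round((R.inv()*T).as_rotvec()/(np.pi/2),4),end="")
    print()
E
python3 - <<'E'
from h import *
obs=observe(["scene","top"])
p,M=fit(obs)
for k in("lip","nut"):print(k,np.round(M[k],4))
go([.48,-.022,.26],p[2])
E
```

```text
clamp scene [-0.5  0.4] 0.66
cap_hinge scene [-0.1 -1.3] 0.7
cap scene [-31.7  13.6] 0.6
lip scene [1.7 1. ] 0.72
strip scene [ 2.2 -0.3] 0.43
bolt_pin scene [ 0.  -0.3] 0.87
bolt scene [-0.1 -1. ] 0.5
nut scene [3.2 0.4] 0.62
nut_underside scene [-0.1  1.9] 0.43
clamp top [0.4 0.5] 0.62
cap_hinge top [ 2.1 -1.6] 0.64
cap top [-1.4  0.8] 0.75
lip top [-1.3 -0.4] 0.73
strip top [ 1.9 43.5] 0.68
bolt_pin top [1.2 2.1] 0.62
bolt top [1.6 0.1] 0.58
nut top [-1.6 -4.6] 0.68
nut_underside top [ 0.2 -5.3] 0.67
p [ 0.5567 -0.0229  0.0198  1.8465  1.2953  0.062 ] sd [0.0015 0.0016 0.026  0.0475 0.0761 0.0028]
lip [ 0.6101 -0.0219  0.1222]
nut [ 0.451  -0.025   0.0449]
t 3.4 ee [ 0.1965 -0.5933  0.2226] shift frac [ 2.2436 -2.2662 -0.1872] turn frac [ 0.    -0.     0.191]
```

>>> play_rows(
  motion=[
    [0.95, -0.96, -0.18, 0, 0, 0.19, 100],
    [0.95, -0.96, -0.18, 0, 0, 0.19, 100],
    [0.95, -0.96, -0.18, 0, 0, 0.19, 100],
    [0.95, -0.96, -0.18, 0, 0, 0.19, 100],
    [0.95, -0.96, -0.18, 0, 0, 0.19, 100],
  ],
  squeeze=20,
)

```text
time: 4.03
ee_pos: [0.3185, -0.3482, 0.2596]
eef_rot: [1.0, 0.013, 0.001, 0.001]
ft_force: [-0.8, -0.3, -0.6]
width: 0.087
```

Run:
```python
from h import *
go([.48,-.022,.26],.03)
```

```text
t 4.03 ee [ 0.3185 -0.3482  0.2596] shift frac [ 0.8493 -1.6095 -0.003 ] turn frac [ 0.0008 -0.0008 -0.0026]
```

>>> play_rows(
  motion=[
    [0.53, -1, 0, 0, 0, 0, 100],
    [0.53, -1, 0, 0, 0, 0, 100],
    [0.53, -1, 0, 0, 0, 0, 100],
    [0.53, -1, 0, 0, 0, 0, 100],
  ],
)

```text
time: 4.53
ee_pos: [0.4192, -0.1462, 0.2589]
eef_rot: [1.0, 0.012, 0.0, 0.0]
ft_force: [-0.2, -0.8, 0.0]
width: 0.0873
```

Run:
```python
from h import *
go([.48,-.022,.26],.03)
```

```text
t 4.53 ee [ 0.4192 -0.1462  0.2589] shift frac [ 0.3189 -0.6133 -0.0054] turn frac [ 0.0004 -0.0006 -0.0037]
```

>>> play_rows(
  motion=[
    [0.31, -0.6, 0, 0, 0, 0, 100],
    [0.31, -0.6, 0, 0, 0, 0, 100],
    [0.31, -0.6, 0, 0, 0, 0, 100],
    [0.31, -0.6, 0, 0, 0, 0, 100],
  ],
)

```text
time: 5.03
ee_pos: [0.4777, -0.0276, 0.2585]
eef_rot: [1.0, 0.011, -0.0, 0.0]
ft_force: [0.0, -1.3, 0.9]
width: 0.0869
```

Run:
```python
from h import *
import pickle
obs=observe(["wrist"],["cap_hinge","lip","bolt_pin","nut","nut_underside"])
c=obs[0][2]
obs+=observe(["top"],["cap_hinge","lip","bolt_pin","nut"])+observe(["scene"],["cap_hinge","lip","bolt_pin","nut"])
p,M=fit(obs)
for k in("lip","nut"):print(k,np.round(M[k],4))
s=r.read_state();print(s["time"],s["ee_pos"])
pickle.dump((c,p,M),open("w1.pkl","wb"))
im=cv2.cvtColor(c["image"],cv2.COLOR_RGB2BGR);im=cv2.resize(im,(800,600),interpolation=3)
for n in("cap_hinge","lip","bolt_pin","nut","nut_underside"):
    q=proj(c,M[n])*800/512;cv2.drawMarker(im,tuple(int(v) for v in q),(0,0,255),0,12)
for o in obs[:5]: cv2.circle(im,tuple(int(v*800/512) for v in o[3]),5,(255,0,0),1)
cv2.imwrite("pics/w1.png",im)
```

```text
cap_hinge wrist [1.1 2.8] 0.81
lip wrist [ 0.2 -0.1] 0.93
bolt_pin wrist [-0.4 -0.9] 0.8
nut wrist [ 1.4 -2.9] 0.85
nut_underside wrist [-0.   2.8] 0.93
cap_hinge top [-0.6 -1.2] 0.93
lip top [-1.4 -1.3] 0.53
nut top [-1.5 -3.1] 0.55
cap_hinge scene [ 1.1 -2.5] 0.8
lip scene [ 2.4 -0.5] 0.55
bolt_pin scene [0.1 1.3] 0.66
nut scene [0.7 1.2] 0.62
p [ 0.5569 -0.0178  0.0633  1.8586  1.2446  0.0605] sd [0.0016 0.0007 0.0111 0.0292 0.0954 0.0015]
lip [ 0.6111 -0.0144  0.1219]
nut [ 0.4538 -0.0244  0.0474]
5.825 [ 0.47765134 -0.02778305  0.25853221]
```

View pics/w1.png

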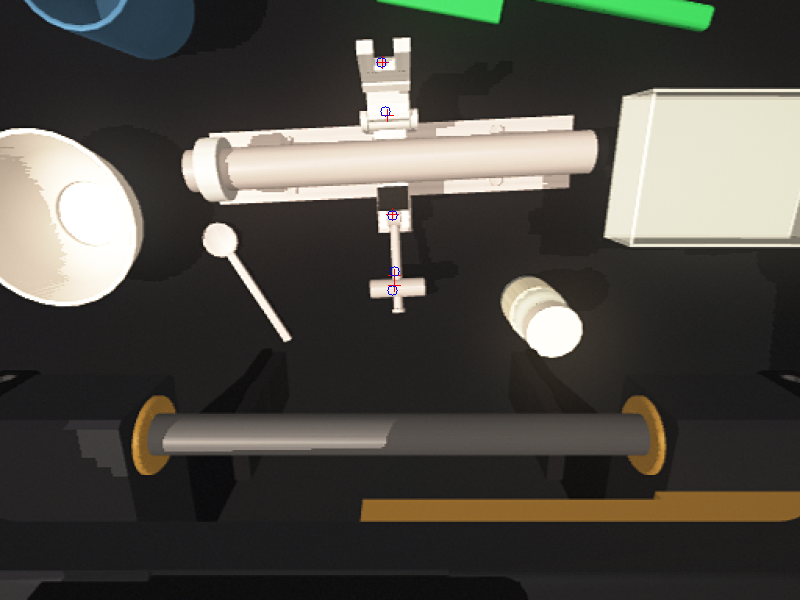

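The wrist picture shows the open fork at (384,50), the hinge at (387,120), the nut at (397,288) and the foot edges sloping about 0.049, which gives a clamp yaw of about 0.07. The fit matches these to a few pixels. I go to the lip now.

Run:
```python
from h import *
go([.611,-.0145,.200],.068)
go([.611,-.0145,.103],.068)
```

```text
t 5.83 ee [ 0.4777 -0.0278  0.2585] shift frac [ 0.668  -0.0521  0.2927] turn frac [ 0.     -0.     -0.0297]
t 5.83 ee [ 0.4777 -0.0278  0.2585] shift frac [ 0.668  -0.0522  0.7777] turn frac [ 0.     -0.     -0.0297]
```

>>> play_rows(
  motion=[
    [0.3, -0.025, 0.12, 0, 0, -0.03, 100],
    [0.6, -0.05, 0.25, 0, 0, -0.03, 100],
    [0.668, -0.052, 0.35, 0, 0, -0.03, 100],
    [0.668, -0.052, 0.6, 0, 0, -0.03, 100],
    [0.668, -0.052, 0.778, 0, 0, -0.03, 100],
  ],
)

```text
time: 6.45
ee_pos: [0.6105, -0.0145, 0.1005]
eef_rot: [0.999, 0.034, -0.001, -0.0]
ft_force: [0.8, -0.0, 0.5]
width: 0.0869
```

>>> play_rows(
  motion=[
    [0, 0, 0, 0, 0, 0, 60],
    [0, 0, 0, 0, 0, 0, 45],
  ],
)

```text
time: 6.7
ee_pos: [0.6119, -0.0144, 0.1047]
eef_rot: [0.999, 0.034, 0.001, 0.0]
ft_force: [0.7, 0.0, 0.3]
width: 0.0747
```

Run:
```python
from h import *
go([.611,-.0145,.103],.068)
c=eyes.camera("wrist");d=eyes.camera("scene")
L=eyes.landmark_of(c,"lip");M=eyes.landmark_of(d,"lip");print(L[:1],M[:1])
if L and M:print(tri([(c,L[0]["xy"]),(d,M[0]["xy"])]))
im=np.hstack([cv2.resize(c["image"][:300],(512,384))[:,60:460],cv2.resize(d["image"][100:260,180:340],(400,384))])
cv2.imwrite("pics/w2.png",cv2.cvtColor(im,cv2.COLOR_RGB2BGR))
```

```text
t 6.7 ee [ 0.6119 -0.0144  0.1047] shift frac [-0.0045  0.0001  0.0083] turn frac [ 0.0001 -0.0013  0.0003]
[{'xy': [257.9, 252.3], 'p': 0.6}] [{'xy': [238.1, 173.5], 'p': 0.74}]
[ 0.61622819 -0.01665468  0.11999943]
```

View pics/w2.png

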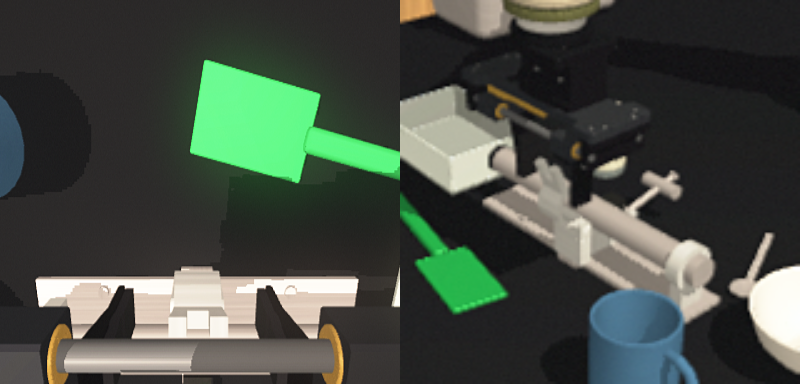

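>>> play_rows(
  motion=[
    [0.01, 0, 0.004, 0, 0, 0, 25],
    [0.01, 0, 0.004, 0, 0, 0, 20],
    [0.01, 0, 0.004, 0, 0, 0, 20],
    [0.01, 0, 0.004, 0, 0, 0, 20],
  ],
  squeeze=15,
)

```text
time: 7.4
ee_pos: [0.6132, -0.0157, 0.1023]
eef_rot: [0.999, 0.034, 0.0, 0.001]
ft_force: [0.2, -5.1, 1.5]
width: 0.0297
```

Run:
```python
from h import *
s=r.read_state();print(s["time"],s["ee_pos"],s["ft_force"],s["width"])
# arc about hinge: clamp yaw .068, centre fit
a=.068; C=np.array([.5569,-.0178]);H=np.r_[C+.030*np.array([np.cos(a),np.sin(a)]),.054]
G=s["ee_pos"]+np.array([0,0,.019]);u=np.array([np.cos(a),np.sin(a),0])
d=G-H;x=d@u;z=d[2];rad=np.hypot(x,z);print("x,z,rad,ang",x,z,rad,np.arctan2(z,-x),"lat",d@[-np.sin(a),np.cos(a),0])
R=Ro.from_quat(s["eef_rot"])
phi=np.arctan2(z,-x)
for p in list(np.arange(1.7,.0,-.1))+[.15,.1,.05]:
    T=H+rad*(-np.cos(p)*u+np.array([0,0,np.sin(p)]))-G
    print(round(p,2),np.round(R.inv().apply(T)/.2,3))
```

```text
7.4 [ 0.61318033 -0.01574888  0.10227441] [ 0.15821275 -5.07417239  1.48451764] 0.029692042798220908
x,z,rad,ang 0.02628962845324478 0.06727440896616801 0.07222873850453769 1.9433309861854995 lat -0.0017777335239660512
1.7 [-0.085 -0.009 -0.022]
1.6 [-0.121 -0.009 -0.025]
1.5 [-0.157 -0.009 -0.024]
1.4 [-0.193 -0.009 -0.02 ]
1.3 [-0.228 -0.009 -0.012]
1.2 [-0.262 -0.009 -0.   ]
1.1 [-0.295 -0.009  0.014]
1.0 [-0.327 -0.009  0.032]
0.9 [-0.356 -0.009  0.053]
0.8 [-0.383 -0.009  0.077]
0.7 [-0.408 -0.009  0.104]
0.6 [-0.43  -0.009  0.132]
0.5 [-0.448 -0.009  0.163]
0.4 [-0.464 -0.009  0.196]
0.3 [-0.477 -0.009  0.23 ]
0.2 [-0.485 -0.009  0.264]
0.1 [-0.491 -0.009  0.3  ]
0.15 [-0.489 -0.009  0.282]
0.1 [-0.491 -0.009  0.3  ]
0.05 [-0.492 -0.009  0.318]
```

>>> play_rows(
  motion=[
    [-0.04, 0.003, -0.015, 0, 0, 0, 20],
    [-0.085, 0.006, -0.022, 0, 0, 0, 20],
    [-0.157, 0.006, -0.024, 0, 0, 0, 20],
    [-0.21, 0.006, -0.016, 0, 0, 0, 20],
    [-0.262, 0.006, 0, 0, 0, 0, 20],
  ],
)

```text
time: 8.02
ee_pos: [0.5611, -0.0195, 0.1027]
eef_rot: [0.999, 0.034, 0.001, 0.0]
ft_force: [5.3, -3.7, 0.4]
width: 0.0298
```

>>> play_rows(
  motion=[
    [-0.033, 0, 0.014, 0, 0, 0, 20],
    [-0.065, 0, 0.032, 0, 0, 0, 20],
    [-0.094, 0, 0.053, 0, 0, 0, 20],
    [-0.121, 0, 0.077, 0, 0, 0, 20],
    [-0.146, 0, 0.104, 0, 0, 0, 20],
  ],
)

```text
time: 8.65
ee_pos: [0.5316, -0.0215, 0.0809]
eef_rot: [0.999, 0.034, 0.0, 0.0]
ft_force: [6.5, -4.5, -0.6]
width: 0.0296
```

Run:
```python
from h import *
s=r.read_state();print(s["time"],s["ee_pos"],s["ft_force"],s["width"])
c=eyes.camera("scene")
cv2.imwrite("pics/s3.png",cv2.cvtColor(cv2.resize(c["image"][100:260,180:340],(600,600),interpolation=3),cv2.COLOR_RGB2BGR))
```

```text
8.65 [ 0.53157528 -0.02148963  0.08094988] [ 6.52164172 -4.48263175 -0.59393334] 0.029600072571640716
```

View pics/s3.png

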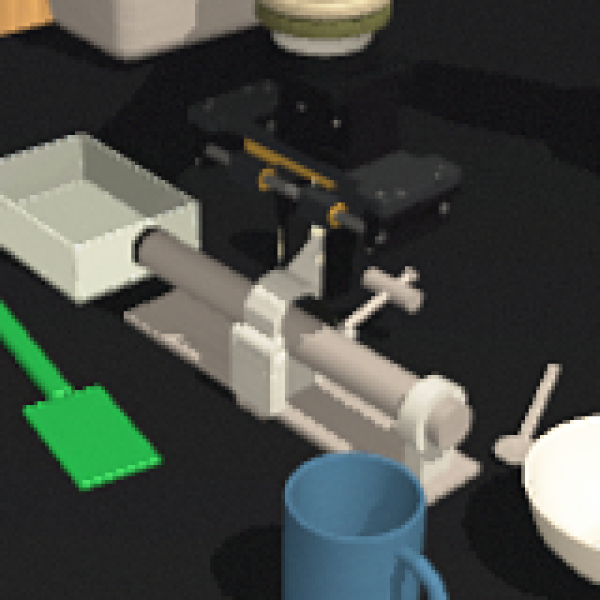

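The picture shows the cap at about 0.7 rad, held by its lip at (315,260) in the crop, with everything else untouched. I go on more slowly.

>>> play_rows(
  motion=[
    [-0.014, 0.003, 0.028, 0, 0, 0, 20],
    [-0.03, 0.006, 0.059, 0, 0, 0, 20],
    [-0.045, 0.006, 0.092, 0, 0, 0, 20],
    [-0.056, 0.006, 0.126, 0, 0, 0, 20],
    [-0.058, 0.006, 0.135, 0, 0, 0, 20],
  ],
)

```text
time: 9.32
ee_pos: [0.5193, -0.0226, 0.0536]
eef_rot: [0.999, 0.035, -0.001, -0.0]
ft_force: [-4.2, 2.4, 4.3]
width: 0.0298
```

```bash
cat > ang.py <<'E'
from h import *
s=r.read_state();print("t",round(s["time"],2),np.round(s["ee_pos"],4),"F",np.round(s["ft_force"],1),"w",round(s["width"],4))
E
python3 ang.py
python3 - <<'E'
from h import *
o=observe(["scene","top"],["lip"])
for n,k,c,xy,w in o: print(k,xy,w)
if len(o)>1: print(tri([(x[2],x[3]) for x in o]))
E
```

```text
t 9.32 [ 0.5193 -0.0226  0.0536] F [-4.2  2.4  4.3] w 0.0298
scene [262.4 177.6] 0.62
```

>>> play_rows(
  motion=[
    [-0.006, -0.003, 0.013, 0, 0, 0, 20],
    [-0.01, -0.003, 0.025, 0, 0, 0, 20],
    [-0.01, -0.003, 0.034, 0, 0, 0, 20],
    [-0.01, -0.003, 0.034, 0, 0, 0, 20],
  ],
)

```text
time: 10.02
ee_pos: [0.5182, -0.0227, 0.0474]
eef_rot: [0.999, 0.034, 0.0, -0.0]
ft_force: [-1.0, 3.1, -0.1]
width: 0.0297
```

```bash
python3 ang.py
```

```text
t 10.03 [ 0.5182 -0.0227  0.0474] F [-1.   3.1 -0.1] w 0.0297
```

>>> play_rows(
  motion=[
    [0, -0.003, 0.008, 0, 0, 0, 20],
    [0, -0.003, 0.008, 0, 0, 0, 20],
  ],
)

```text
time: 10.28
ee_pos: [0.518, -0.0226, 0.0458]
eef_rot: [0.999, 0.034, -0.0, 0.0]
ft_force: [-1.9, -0.4, 0.7]
width: 0.03
```

>>> play_rows(
  motion=[
    [0, 0, 0.007, 0, 0, 0, 20],
    [0, 0, 0.007, 0, 0, 0, 20],
  ],
)

```text
time: 10.52
ee_pos: [0.5179, -0.0225, 0.0444]
eef_rot: [0.999, 0.034, -0.0, 0.0]
ft_force: [-2.3, -0.5, 1.4]
width: 0.0298
```

>>> play_rows(
  motion=[
    [0, 0, 0.006, 0, 0, 0, 20],
    [0, 0, 0.006, 0, 0, 0, 20],
  ],
)

```text
time: 10.78
ee_pos: [0.5179, -0.0225, 0.0433]
eef_rot: [0.999, 0.034, -0.0, 0.0]
ft_force: [-5.2, -0.9, 3.8]
width: 0.0298
```

>>> play_rows(
  motion=[
    [0, 0, 0.005, 0, 0, 0, 20],
    [0, 0, 0.005, 0, 0, 0, 20],
  ],
)

```text
time: 11.02
ee_pos: [0.5179, -0.0226, 0.0426]
eef_rot: [0.999, 0.034, -0.0, 0.0]
ft_force: [-5.7, -1.0, 6.8]
width: 0.0298
```

Contact shows: 6.8 N in all against 1.7 N for the hinge, so about 6 N on the rubber. I let go and rise.

>>> play_rows(
  motion=[
    [0, 0, -0.005, 0, 0, 0, 60],
    [0, 0, -0.005, 0, 0, 0, 100],
    [0, 0, -0.2, 0, 0, 0, 100],
    [-0.2, 0, -0.5, 0, 0, 0, 100],
    [-0.4, 0, -0.7, 0, 0, 0, 100],
  ],
)

```text
time: 11.65
ee_pos: [0.4405, -0.027, 0.1812]
eef_rot: [0.999, 0.035, 0.001, -0.001]
ft_force: [0.6, -2.0, 1.3]
width: 0.0715
```

>>> play_rows(
  motion=[
    [0, 0, 0, 0, 0, 0, 100],
    [0, 0, 0, 0, 0, 0, 100],
  ],
)

```text
time: 11.9
ee_pos: [0.4409, -0.0277, 0.1797]
eef_rot: [0.999, 0.034, 0.0, 0.0]
ft_force: [0.3, -0.3, 0.0]
width: 0.0852
```

```bash
python3 ang.py
python3 - <<'E'
from h import *
obs=observe(["wrist"],["cap_hinge","lip","bolt_pin","nut","nut_underside"])
c=obs[0][2]
obs+=observe(["top"],["lip","nut"])+observe(["scene"],["lip","bolt_pin","nut"])
p,M=fit(obs,(.5569,-.019,.068,.06,1.28,.06),sig=(.01,.01,.03,.1,.1,.0015))
for k in("lip","nut","bolt_pin"):print(k,np.round(M[k],4))
im=cv2.cvtColor(c["image"],cv2.COLOR_RGB2BGR);im=cv2.resize(im,(800,600),interpolation=3)
for n in("cap_hinge","lip","bolt_pin","nut","nut_underside"):
    q=proj(c,M[n])*800/512;cv2.drawMarker(im,tuple(int(v) for v in q),(0,0,255),0,12)
for o in obs[:5]: cv2.circle(im,tuple(int(v*800/512) for v in o[3]),5,(255,0,0),1)
cv2.imwrite("pics/w4.png",im)
E
```

```text
t 11.9 [ 0.4409 -0.0277  0.1797] F [ 0.3 -0.3  0. ] w 0.0852
cap_hinge wrist [0.2 0.5] 0.9
lip wrist [-3.4 -2.9] 0.63
bolt_pin wrist [ 1.5 -0.2] 0.67
nut wrist [-0.5 -0.5] 0.62
nut_underside wrist [0.6 0.7] 0.85
lip scene [1.5 0.1] 0.78
bolt_pin scene [-1.5 -0.5] 0.85
nut scene [ 2.6 -0.6] 0.66
p [ 0.5553 -0.0181  0.0799  0.0388  1.2954  0.0592] sd [0.0008 0.0009 0.0117 0.0533 0.0726 0.0011]
lip [ 0.5137 -0.0215  0.0608]
nut [ 0.4527 -0.0264  0.0441]
bolt_pin [ 0.5095 -0.0218  0.028 ]
```

View pics/w4.png

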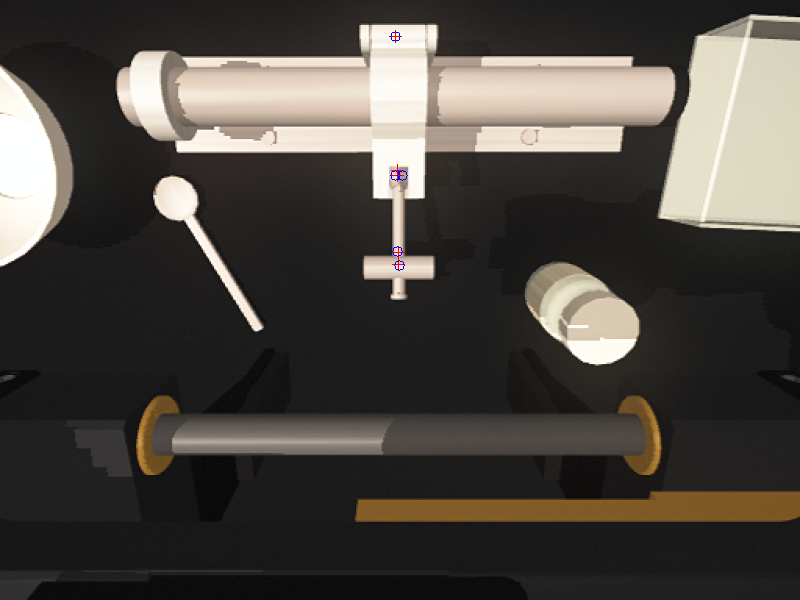

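Picture: the cap lies closed with its slot at (398,175), in line with the bolt. The nut is at (399,267), the tube runs level in the image (yaw about 0.068), and the spice jar at (590,320) is clear of the fingers. I descend on the nut.

Run:
```python
from h import *
go([.4525,-.0264,.028],.070)
```

```text
t 12.55 ee [ 0.4407 -0.0274  0.1797] shift frac [ 0.0592 -0.001   0.7586] turn frac [-0.      0.     -0.0009]
```

>>> play_rows(
  motion=[
    [0.06, 0, 0.2, 0, 0, 0, 100],
    [0.06, 0, 0.45, 0, 0, 0, 100],
    [0.06, 0, 0.65, 0, 0, 0, 90],
    [0.06, 0, 0.755, 0, 0, 0, 80],
    [0.06, 0, 0.755, 0, 0, 0, 65],
  ],
)

```text
time: 13.18
ee_pos: [0.4516, -0.0264, 0.0277]
eef_rot: [0.999, 0.034, -0.001, -0.001]
ft_force: [0.1, -0.9, 0.5]
width: 0.067
```

>>> play_rows(
  motion=[
    [0, 0, 0, 0, 0, 0, 45],
    [0, 0, 0, 0, 0, 0, 40],
    [0, 0, 0, 0, 0, 0, 40],
    [0, 0, 0, 0, 0, 0, 40],
  ],
  squeeze=15,
)

```text
time: 13.68
ee_pos: [0.4533, -0.027, 0.0294]
eef_rot: [0.999, 0.034, 0.001, 0.0]
ft_force: [1.3, -1.3, 1.7]
width: 0.0461
```

```bash
python3 ang.py
python3 - <<'E'
from h import *
c=eyes.camera("scene")
cv2.imwrite("pics/s5.png",cv2.cvtColor(cv2.resize(c["image"][100:260,180:340],(600,600),interpolation=3),cv2.COLOR_RGB2BGR))
s=r.read_state();R=Ro.from_quat(s["eef_rot"])
G=s["ee_pos"]+np.array([0,0,.019]);a=.069;u=np.array([np.cos(a),np.sin(a),0]);P=np.array([.5095,-.0218,.028])
d=G-P;x=d@u;print("rad",np.hypot(x,d[2]),"ang",np.arctan2(-x,d[2]))
be0=1.295
N0=-np.sin(be0)*u+np.array([0,0,np.cos(be0)])
for b in [1.2,1.1,1.,.9,.8,.7,.6,.5,.4,.3,.2,.1,.05,0,-.01]:
    T=.0595*((-np.sin(b)*u+np.array([0,0,np.cos(b)]))-N0); print(b,np.round(R.inv().apply(T)/.2,3))
E
```

```text
t 13.68 [ 0.4533 -0.027   0.0294] F [ 1.3 -1.3  1.7] w 0.0461
rad 0.05994374300971635 ang 1.2248926120598145
1.2 [ 0.009  0.    -0.027]
1.1 [ 0.021  0.    -0.054]
1.0 [ 0.036  0.    -0.08 ]
0.9 [ 0.053  0.    -0.104]
0.8 [ 0.073  0.    -0.126]
0.7 [ 0.095  0.    -0.146]
0.6 [ 0.119  0.    -0.164]
0.5 [ 0.144  0.    -0.18 ]
0.4 [ 0.171  0.    -0.193]
0.3 [ 0.199 -0.    -0.203]
0.2 [ 0.227 -0.    -0.21 ]
0.1 [ 0.257 -0.    -0.215]
0.05 [ 0.272 -0.    -0.216]
0 [ 0.287 -0.    -0.216]
-0.01 [ 0.29  -0.    -0.216]
```

View pics/s5.png

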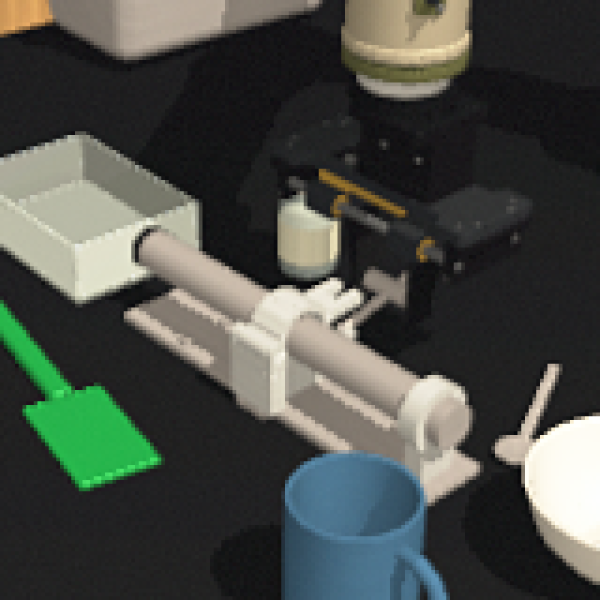

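The nut is gripped (46.1 mm opening) at (390,285) in the crop, and the spice jar stands untouched. I swing the bolt up along its arc.

>>> play_rows(
  motion=[
    [0.009, 0, -0.027, 0, 0, 0, 40],
    [0.021, 0, -0.054, 0, 0, 0, 40],
    [0.036, 0, -0.08, 0, 0, 0, 40],
    [0.053, 0, -0.104, 0, 0, 0, 40],
    [0.073, 0, -0.126, 0, 0, 0, 40],
  ],
)

```text
time: 14.35
ee_pos: [0.4659, -0.026, 0.0538]
eef_rot: [0.999, 0.034, -0.002, 0.0]
ft_force: [-4.7, -4.6, -1.2]
width: 0.0461
```

>>> play_rows(
  motion=[
    [0.022, 0, -0.02, 0, 0, 0, 40],
    [0.046, 0, -0.038, 0, 0, 0, 40],
    [0.071, 0, -0.054, 0, 0, 0, 40],
    [0.098, 0, -0.067, 0, 0, 0, 40],
    [0.126, 0, -0.077, 0, 0, 0, 40],
  ],
)

```text
time: 14.98
ee_pos: [0.4917, -0.0242, 0.0697]
eef_rot: [0.999, 0.034, -0.001, 0.0]
ft_force: [-6.2, -3.7, 3.5]
width: 0.0457
```

```bash
python3 ang.py
```

```text
t 14.97 [ 0.4917 -0.0242  0.0697] F [-6.2 -3.7  3.5] w 0.0457
```

>>> play_rows(
  motion=[
    [0.028, 0, -0.007, 0, 0, 0, 40],
    [0.058, 0.003, -0.012, 0, 0, 0, 40],
    [0.073, 0.004, -0.013, 0, 0, 0, 40],
    [0.078, 0.004, -0.013, 0, 0, 0, 40],
  ],
)

```text
time: 15.48
ee_pos: [0.5083, -0.0232, 0.0727]
eef_rot: [0.999, 0.034, 0.0, -0.0]
ft_force: [-4.0, -2.0, 7.4]
width: 0.046
```

```bash
python3 ang.py
python3 - <<'E'
from h import *
c=eyes.camera("scene");t=eyes.camera("top")
im=np.hstack([cv2.resize(c["image"][140:210,220:290],(400,400),interpolation=3),cv2.resize(t["image"][170:280,240:350],(400,400),interpolation=3)])
cv2.imwrite("pics/s6.png",cv2.cvtColor(im,cv2.COLOR_RGB2BGR))
for n in("nut","bolt_pin"):
    L=eyes.landmark_of(c,n);print(n,L[:1])
E
```

```text
t 15.47 [ 0.5083 -0.0232  0.0727] F [-4.  -2.   7.4] w 0.046
nut [{'xy': [273.0, 168.2], 'p': 0.46}]
bolt_pin [{'xy': [270.2, 189.1], 'p': 0.65}]
```

View pics/s6.png

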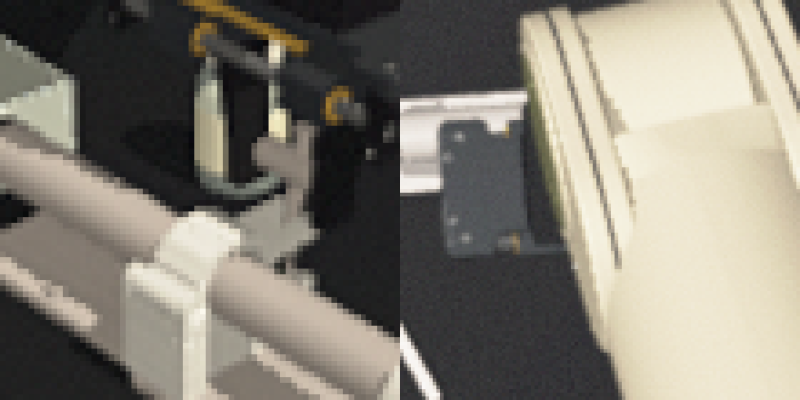

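>>> play_rows(
  motion=[
    [0.006, 0, 0, 0, 0, 0, 40],
    [0.006, 0, 0, 0, 0, 0, 40],
  ],
)

```text
time: 15.92
ee_pos: [0.5096, -0.0231, 0.0728]
eef_rot: [0.999, 0.034, 0.0, -0.0]
ft_force: [-3.7, -1.2, 6.3]
width: 0.0457
```

>>> play_rows(
  motion=[
    [0.006, 0, 0, 0, 0, 0, 40],
    [0.006, 0, 0, 0, 0, 0, 40],
  ],
)

```text
time: 16.18
ee_pos: [0.5108, -0.023, 0.0728]
eef_rot: [0.999, 0.034, 0.0, -0.0]
ft_force: [-3.0, -0.5, 6.6]
width: 0.0458
```

>>> play_rows(
  motion=[
    [0.006, 0, 0, 0, 0, 0, 40],
    [0.006, 0, 0, 0, 0, 0, 40],
  ],
)

```text
time: 16.42
ee_pos: [0.512, -0.0229, 0.0728]
eef_rot: [0.999, 0.034, 0.0, -0.0]
ft_force: [-3.3, -1.6, 6.5]
width: 0.0455
```

>>> play_rows(
  motion=[
    [0.005, 0, 0, 0, 0, 0, 40],
    [0.005, 0, 0, 0, 0, 0, 40],
  ],
)

```text
time: 16.68
ee_pos: [0.513, -0.0229, 0.0728]
eef_rot: [0.999, 0.034, 0.0, -0.0]
ft_force: [-1.8, -0.8, 5.6]
width: 0.0459
```

Run:
```python
from h import *
c=eyes.camera("scene")
L={n:eyes.landmark_of(c,n)[:1] for n in("nut","bolt_pin","nut_underside")}
print({k:(v[0]["xy"],v[0]["p"]) for k,v in L.items() if v})
s=r.read_state()
im=cv2.resize(c["image"][135:205,235:305],(600,600),interpolation=2)
for x in (.0,.004,-.004):
  P=model((.5563+0*x,-.0190,.069,.06,0,.06))
# draw upright bolt axis for two clamp centres
for cx,col in((.5563,(255,0,0)),(.5585,(0,255,0))):
    for be in (0,):
        M=[model((cx,-.0190,.069,.06,be,d))["nut"] for d in(.0,.081)]
        q=[tuple(int((v-o)*600/70) for v,o in zip(proj(c,m),(235,135))) for m in M];cv2.line(im,q[0],q[1],col,1)
cv2.imwrite("pics/s7.png",cv2.cvtColor(im,cv2.COLOR_RGB2BGR))
```

```text
{'nut': ([272.3, 165.1], 0.43), 'bolt_pin': ([270.2, 190.4], 0.93), 'nut_underside': ([271.0, 169.4], 0.55)}
```

View pics/s7.png

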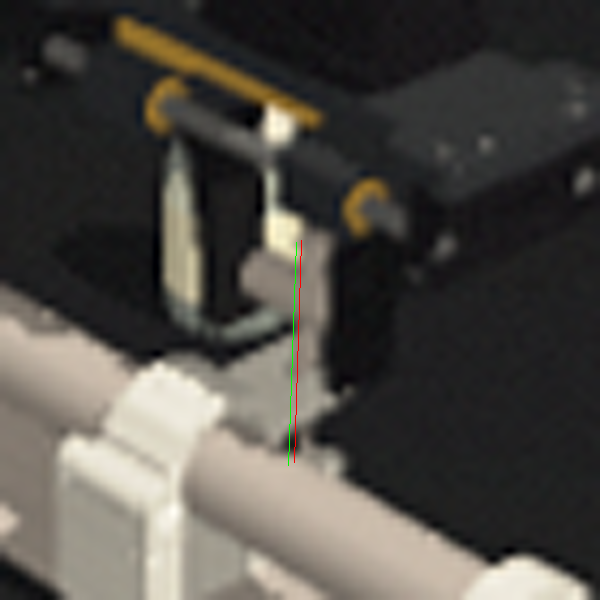

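The nut sits over the slot at about (300,300) in the crop. The shank still looks up to 15 px outward of the upright line, and no stop force has appeared. I push on in small steps until the stop is felt.

>>> play_rows(
  motion=[
    [0.006, 0, 0, 0, 0, 0, 40],
    [0.006, 0, 0, 0, 0, 0, 40],
  ],
)

```text
time: 17.12
ee_pos: [0.5142, -0.0228, 0.0727]
eef_rot: [0.999, 0.034, 0.0, -0.0]
ft_force: [-3.0, -1.1, 5.7]
width: 0.0455
```

>>> play_rows(
  motion=[
    [0.006, 0, 0, 0, 0, 0, 40],
    [0.006, 0, 0, 0, 0, 0, 40],
  ],
)

```text
time: 17.38
ee_pos: [0.5154, -0.0227, 0.0727]
eef_rot: [0.999, 0.034, 0.0, -0.0]
ft_force: [-2.2, -1.2, 5.4]
width: 0.0456
```

>>> play_rows(
  motion=[
    [0.007, 0, 0, 0, 0, 0, 40],
    [0.007, 0, 0, 0, 0, 0, 40],
  ],
)

```text
time: 17.62
ee_pos: [0.5167, -0.0226, 0.0726]
eef_rot: [0.999, 0.034, 0.0, -0.0]
ft_force: [-2.2, -0.7, 6.3]
width: 0.0458
```

>>> play_rows(
  motion=[
    [0.007, 0, 0, 0, 0, 0, 40],
    [0.007, 0, 0, 0, 0, 0, 40],
  ],
)

```text
time: 17.88
ee_pos: [0.5181, -0.0226, 0.0725]
eef_rot: [0.999, 0.034, 0.0, -0.0]
ft_force: [-2.1, 0.1, 5.5]
width: 0.0458
```

Run:
```python
from h import *
s=r.read_state();G=s["ee_pos"]+np.array([0,0,.019])
c=eyes.camera("scene")
for n in("nut","bolt_pin","nut_underside","lip","cap_hinge"):
    L=eyes.landmark_of(c,n)
    if L: print(n,L[0]["xy"],round(L[0]["p"],2))
w=eyes.camera("wrist")
for n in("bolt_pin","nut","cap_hinge","lip"):
    L=eyes.landmark_of(w,n)
    if L: print("w",n,L[0]["xy"],round(L[0]["p"],2))
print("grasp",G,"scene px",proj(c,G),"wrist px",proj(w,G))
for x in(.508,.512,.516): print(x,"pin px",proj(c,np.array([x,-.0222,.028])),"nut upright",proj(c,np.array([x,-.0222,.088])))
a=cv2.resize(c["image"][135:205,235:305],(400,400),interpolation=3)
u=np.array([np.cos(.069),np.sin(.069),0])
b=cv2.resize(w["image"],(533,400))[:,66:466]
cv2.imwrite("pics/s8.png",cv2.cvtColor(np.hstack([a,b]),cv2.COLOR_RGB2BGR))
```

```text
nut [268.6, 170.2] 0.51
bolt_pin [268.1, 187.0] 0.84
lip [267.2, 181.2] 0.85
cap_hinge [247.2, 190.3] 0.61
w bolt_pin [254.4, 223.3] 0.65
w nut [254.5, 262.8] 0.9
w cap_hinge [254.0, 120.7] 0.78
w lip [254.6, 236.1] 0.94
grasp [ 0.51805928 -0.02255446  0.09145365] scene px [267.67989913 169.69845653] wrist px [256.24186685 254.64268224]
0.508 pin px [269.98610289 188.70053586] nut upright [270.63323046 169.70679114]
0.512 pin px [268.86961322 189.19052986] nut upright [269.4835865  170.17372543]
0.516 pin px [267.7487607  189.68243858] nut upright [268.32931123 170.64254075]
```

View pics/s8.png

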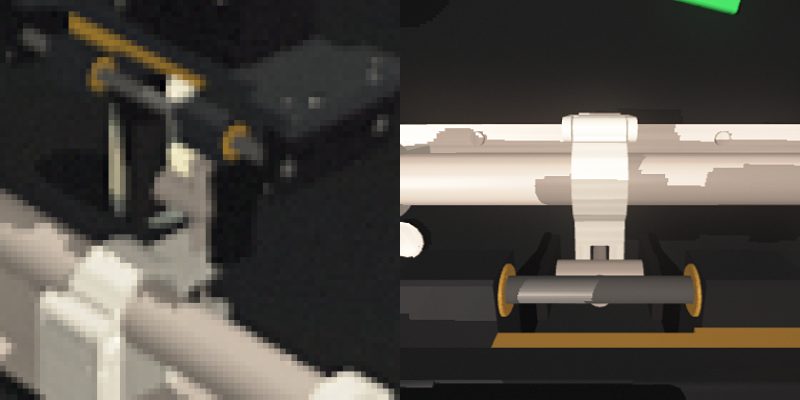

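The wrist view shows the cap closed, the shank in the slot at (599,253), the nut at (599,268) and the bolt end at (599,303). I work out the lean from these rows.

Run:
```python
from h import *
w=eyes.camera("wrist")
print(r.read_state()["ee_pos"], "cam",-np.array(w["R"]).T@w["t"])
for cx in(.554,.557,.560):
  for be in(.1,.05,0,-.02):
    M=model((cx,-.0190,.069,.06,be,.0595));E=model((cx,-.019,.069,.06,be,.081))["nut"]
    print(cx,be,"hinge",np.round(proj(w,M["cap_hinge"])[1],1),"lip",np.round(proj(w,M["lip"])[1],1),"nut",np.round(proj(w,M["nut"])[1],1),"end",np.round(proj(w,E)[1],1), np.round(M["nut"],4)) 
cv2.imwrite("pics/w9.png",cv2.cvtColor(cv2.resize(w["image"][100:310,170:340],(650,800) if 0 else (486,600),interpolation=3),cv2.COLOR_RGB2BGR))
```

```text
[ 0.5180776  -0.022574    0.07248604] cam [ 0.59883994 -0.016532    0.23420665]
0.554 0.1 hinge 125.8 lip 239.5 nut 275.3 end 303.0 [ 0.5022 -0.0226  0.0872]
0.554 0.05 hinge 125.8 lip 239.5 nut 271.1 end 296.7 [ 0.5051 -0.0224  0.0874]
0.554 0 hinge 125.8 lip 239.5 nut 266.6 end 289.9 [ 0.5081 -0.0222  0.0875]
0.554 -0.02 hinge 125.8 lip 239.5 nut 264.7 end 287.1 [ 0.5093 -0.0221  0.0875]
0.557 0.1 hinge 120.7 lip 235.3 nut 270.8 end 298.0 [ 0.5052 -0.0226  0.0872]
0.557 0.05 hinge 120.7 lip 235.3 nut 266.5 end 291.6 [ 0.5081 -0.0224  0.0874]
0.557 0 hinge 120.7 lip 235.3 nut 262.0 end 284.8 [ 0.5111 -0.0222  0.0875]
0.557 -0.02 hinge 120.7 lip 235.3 nut 260.1 end 282.0 [ 0.5123 -0.0221  0.0875]
0.56 0.1 hinge 115.6 lip 231.1 nut 266.2 end 293.0 [ 0.5082 -0.0226  0.0872]
0.56 0.05 hinge 115.6 lip 231.1 nut 261.9 end 286.5 [ 0.5111 -0.0224  0.0874]
0.56 0 hinge 115.6 lip 231.1 nut 257.3 end 279.6 [ 0.5141 -0.0222  0.0875]
0.56 -0.02 hinge 115.6 lip 231.1 nut 255.4 end 276.7 [ 0.5153 -0.0221  0.0875]
```

View pics/w9.png

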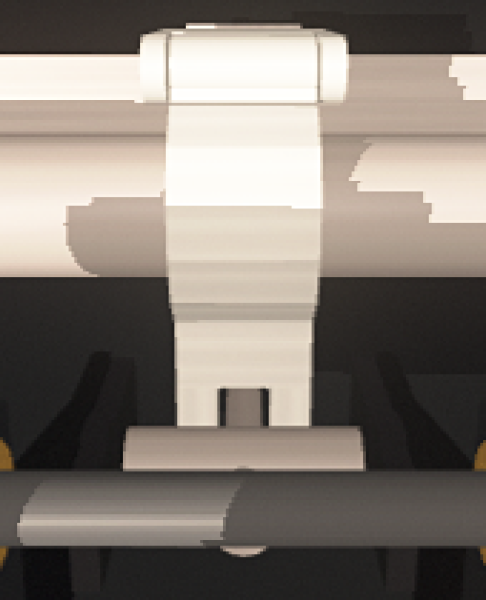

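The hinge, nut and bolt-end rows (120.7, about 262, about 285) all match cx = 0.557 with the bolt upright within about 0.02 rad. So the pads have slid about 7 mm along the nut while the bolt rested on its stop. Those pads are too slippery to trust for the push. I open, rise, and push the nut from above with the fingertips either side of the shank.

>>> play_rows(
  motion=[
    [0, 0, 0, 0, 0, 0, 100],
    [0, 0, 0, 0, 0, 0, 100],
    [0, 0, -0.15, 0, 0, 0, 100],
    [-0.02, 0, -0.28, 0, 0, 0, 70],
    [-0.035, 0, -0.31, 0, 0, 0, 40],
  ],
)

```text
time: 19.1
ee_pos: [0.5116, -0.0233, 0.1353]
eef_rot: [0.999, 0.034, 0.001, 0.0]
ft_force: [0.2, -0.5, -0.6]
width: 0.0621
```

>>> play_rows(
  motion=[
    [0, 0, 0, 0, 0, 0, 25],
    [0, 0, 0, 0, 0, 0, 25],
    [0, 0, 0, 0, 0, 0, 25],
    [0, 0, 0, 0, 0, 0, 25],
  ],
)

```text
time: 19.6
ee_pos: [0.5106, -0.0234, 0.1335]
eef_rot: [0.999, 0.034, -0.0, -0.0]
ft_force: [0.3, -0.0, 0.1]
width: 0.0257
```

```bash
python3 ang.py
python3 - <<'E'
from h import *
go([.511,-.0222,.105],.069)
w=eyes.camera("wrist")
for n in ("lip","nut","cap_hinge"):
    L=eyes.landmark_of(w,n); print(n,L[0]["xy"] if L else None)
M=model((.557,-.019,.069,.06,0,.0595));print({k:np.round(proj(w,M[k]),1) for k in("lip","nut","cap_hinge")})
cv2.imwrite("pics/w10.png",cv2.cvtColor(cv2.resize(w["image"][100:340,150:360],(525,600),interpolation=3),cv2.COLOR_RGB2BGR))
E
```

```text
t 19.6 [ 0.5106 -0.0234  0.1335] F [ 0.3 -0.   0.1] w 0.0257
t 19.6 ee [ 0.5106 -0.0234  0.1335] shift frac [ 0.0024 -0.0058  0.1427] turn frac [-0.0002  0.0004 -0.0003]
lip [253.6, 197.8]
nut [253.0, 213.1]
cap_hinge [248.8, 107.0]
{'lip': array([254.5, 194.9]), 'nut': array([254.4, 210.7]), 'cap_hinge': array([254.4, 105.7])}
```

View pics/w10.png

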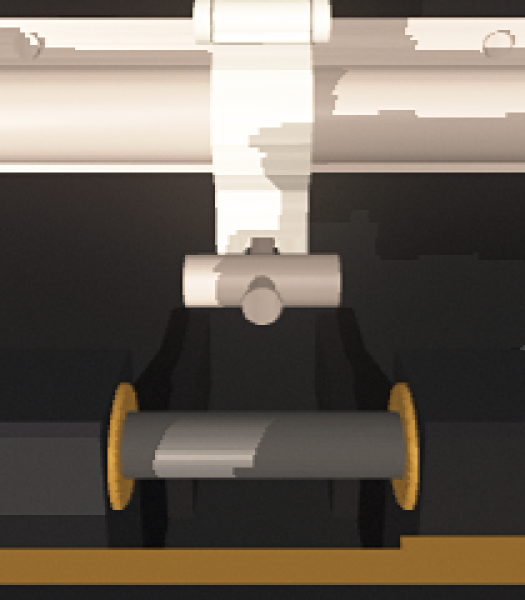

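The picture shows the bolt end at (262,306), midway between the fingers (edges about 210 and 315), with the nut across at (262,280). I descend onto the nut.

>>> play_rows(
  motion=[
    [-0.005, 0, 0.05, 0, 0, 0, 22],
    [-0.005, 0, 0.1, 0, 0, 0, 22],
    [-0.005, 0, 0.15, 0, 0, 0, 22],
    [-0.005, 0, 0.16, 0, 0, 0, 22],
    [-0.005, 0, 0.16, 0, 0, 0, 22],
  ],
)

```text
time: 20.42
ee_pos: [0.5098, -0.0234, 0.1019]
eef_rot: [0.999, 0.034, -0.0, -0.0]
ft_force: [0.3, -0.4, 0.1]
width: 0.019
```

>>> play_rows(
  motion=[
    [0, 0, 0.01, 0, 0, 0, 22],
    [0, 0, 0.02, 0, 0, 0, 22],
    [0, 0, 0.02, 0, 0, 0, 22],
  ],
)

```text
time: 20.8
ee_pos: [0.5097, -0.0235, 0.0979]
eef_rot: [0.999, 0.034, -0.0, 0.0]
ft_force: [-0.0, 0.4, -0.2]
width: 0.019
```

>>> play_rows(
  motion=[
    [0, 0, 0.005, 0, 0, 0, 22],
    [0, 0, 0.01, 0, 0, 0, 22],
    [0, 0, 0.01, 0, 0, 0, 22],
  ],
)

```text
time: 21.18
ee_pos: [0.5099, -0.0235, 0.0963]
eef_rot: [0.999, 0.034, 0.0, 0.0]
ft_force: [-0.8, -0.4, 2.6]
width: 0.0193
```

>>> play_rows(
  motion=[
    [0, 0, 0.005, 0, 0, 0, 22],
    [0, 0, 0.01, 0, 0, 0, 22],
    [0, 0, 0.01, 0, 0, 0, 22],
  ],
)

```text
time: 21.55
ee_pos: [0.51, -0.0235, 0.0946]
eef_rot: [0.999, 0.034, 0.0, 0.0]
ft_force: [-3.7, -0.5, 8.2]
width: 0.0191
```

>>> play_rows(
  motion=[
    [0, 0, 0.01, 0, 0, 0, 22],
    [0, 0, 0.02, 0, 0, 0, 22],
    [0, 0, 0.03, 0, 0, 0, 22],
    [0, 0, 0.03, 0, 0, 0, 22],
  ],
)

```text
time: 22.05
ee_pos: [0.5098, -0.0235, 0.0884]
eef_rot: [0.999, 0.034, 0.0, 0.0]
ft_force: [-2.8, 0.2, 7.3]
width: 0.0189
```

```bash
python3 ang.py
python3 - <<'E'
from h import *
w=eyes.camera("wrist")
for n in ("lip","nut","cap_hinge"):
    L=eyes.landmark_of(w,n); print(n,L[0]["xy"] if L else None)
M=model((.556,-.019,.069,.06,0,.053));print({k:np.round(proj(w,M[k]),1) for k in("lip","nut","cap_hinge")})
E
```

```text
t 22.05 [ 0.5098 -0.0235  0.0884] F [-2.8  0.2  7.3] w 0.0189
lip [253.0, 213.7]
nut [253.4, 232.6]
cap_hinge [253.7, 109.5]
{'lip': array([254.1, 215.5]), 'nut': array([254. , 233.1]), 'cap_hinge': array([253.8, 107.4])}
```

>>> play_rows(
  motion=[
    [0, 0, 0.005, 0, 0, 0, 22],
    [0, 0, 0.01, 0, 0, 0, 22],
  ],
)

```text
time: 22.5
ee_pos: [0.5099, -0.0235, 0.0866]
eef_rot: [0.999, 0.034, 0.0, 0.0]
ft_force: [-5.0, -0.1, 10.0]
width: 0.0191
```

>>> play_rows(
  motion=[
    [0, 0, 0.005, 0, 0, 0, 22],
    [0, 0, 0.01, 0, 0, 0, 22],
  ],
)

```text
time: 22.75
ee_pos: [0.5098, -0.0236, 0.0845]
eef_rot: [0.999, 0.034, 0.0, 0.0]
ft_force: [-3.8, -0.7, 9.1]
width: 0.0194
```

>>> play_rows(
  motion=[
    [0, 0, 0.005, 0, 0, 0, 22],
  ],
)

```text
time: 22.88
ee_pos: [0.5098, -0.0235, 0.0835]
eef_rot: [0.999, 0.034, -0.0, 0.0]
ft_force: [-4.1, 0.8, 10.3]
width: 0.0191
```

>>> play_rows(
  motion=[
    [0, 0, 0.005, 0, 0, 0, 22],
  ],
)

```text
time: 23.0
ee_pos: [0.5097, -0.0235, 0.0825]
eef_rot: [0.999, 0.034, -0.0, 0.0]
ft_force: [-3.9, 0.7, 9.6]
width: 0.019
```

>>> play_rows(
  motion=[
    [0, 0, 0.004, 0, 0, 0, 22],
  ],
)

```text
time: 23.12
ee_pos: [0.5097, -0.0235, 0.0817]
eef_rot: [0.999, 0.034, -0.0, 0.0]
ft_force: [-5.5, 0.0, 8.9]
width: 0.0193
```

>>> play_rows(
  motion=[
    [0, 0, 0.004, 0, 0, 0, 22],
  ],
)

```text
time: 23.25
ee_pos: [0.5098, -0.0236, 0.081]
eef_rot: [0.999, 0.034, -0.0, 0.0]
ft_force: [-6.1, 0.5, 12.5]
width: 0.0193
```

>>> play_rows(
  motion=[
    [0, 0, 0.004, 0, 0, 0, 22],
  ],
)

```text
time: 23.38
ee_pos: [0.5098, -0.0235, 0.0804]
eef_rot: [0.999, 0.034, -0.0, 0.0]
ft_force: [-6.9, -1.0, 14.1]
width: 0.0192
```

>>> play_rows(
  motion=[
    [0, 0, 0.0025, 0, 0, 0, 22],
    [0, 0, 0.0025, 0, 0, 0, 22],
  ],
)

```text
time: 23.62
ee_pos: [0.5098, -0.0236, 0.08]
eef_rot: [0.999, 0.034, -0.0, 0.0]
ft_force: [-7.2, -0.6, 13.1]
width: 0.019
```

```bash
for i in 1; do python3 ang.py; done
python3 - <<'E'
from h import *
w=eyes.camera("wrist");print(np.round(r.read_state()["ft_force"],1))
cv2.imwrite("pics/w11.png",cv2.cvtColor(cv2.resize(w["image"][90:330,150:360],(525,600),interpolation=3),cv2.COLOR_RGB2BGR))
M=model((.556,-.019,.069,.05,0,.045))
for b in(0,.05,.1): print(b,{n:np.round(proj(w,model((.556,-.019,.069,.05,b,d))["nut"]),1) for n,d in(("nut",.045),("end",.081))})
for n in ("lip","nut","cap_hinge"):
    L=eyes.landmark_of(w,n); print(n,L[0]["xy"] if L else None,np.round(proj(w,M[n]),1))
for i in range(4):
    eyes.camera("wrist");print(np.round(r.read_state()["ft_force"],1))
E
```

```text
t 23.62 [ 0.5098 -0.0236  0.08  ] F [-7.2 -0.6 13.1] w 0.019
[-6.2  0.5 13.5]
0 {'nut': array([254. , 233.3]), 'end': array([253.7, 263.8])}
0.05 {'nut': array([254. , 236.5]), 'end': array([253.7, 270.5])}
0.1 {'nut': array([254. , 239.5]), 'end': array([253.8, 276.9])}
lip [253.9, 220.3] [254.  219.9]
nut [253.1, 234.8] [254.  233.3]
cap_hinge [254.3, 105.1] [253.7 107.6]
[-6.7  0.5 14.6]
[-7.3 -0.5 14. ]
[-5.8 -0.7 14.4]
[-6.2 -0.5 14.6]
```

View pics/w11.png

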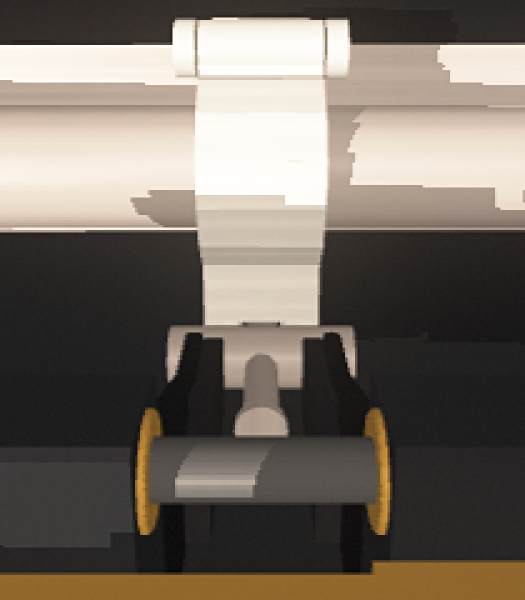

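The bolt is upright (end at (262,430)), and both fingertips bear on the nut at (205,345) and (322,345). The push is about 14 N; I continue in half-millimetre steps.

>>> play_rows(
  motion=[
    [0, 0, 0.002, 0, 0, 0, 22],
    [0, 0, 0.002, 0, 0, 0, 22],
  ],
)

```text
time: 24.28
ee_pos: [0.5098, -0.0236, 0.0797]
eef_rot: [0.999, 0.034, -0.0, 0.0]
ft_force: [-6.6, -0.8, 15.7]
width: 0.0191
```

```bash
cat > f.py <<'E'
from h import *
F=[]
for i in range(5): eyes.camera("wrist");F.append(r.read_state()["ft_force"])
s=r.read_state();print(round(s["time"],2),np.round(s["ee_pos"],4),np.round(np.mean(F,0),2),np.round(np.std(F,0),2))
E
python3 f.py
```

```text
24.52 [ 0.5098 -0.0235  0.0797] [-6.750e+00  1.000e-02  1.597e+01] [0.26 0.47 0.55]
```

>>> play_rows(
  motion=[
    [0, 0, 0.002, 0, 0, 0, 22],
    [0, 0, 0.002, 0, 0, 0, 22],
  ],
)

```text
time: 24.78
ee_pos: [0.5098, -0.0235, 0.0794]
eef_rot: [0.999, 0.034, -0.0, 0.0]
ft_force: [-7.2, 0.1, 16.0]
width: 0.0191
```

```bash
python3 f.py
```

```text
25.02 [ 0.5098 -0.0236  0.0794] [-7.68  0.28 16.98] [0.29 0.49 0.54]
```

>>> play_rows(
  motion=[
    [0, 0, 0.0012, 0, 0, 0, 22],
    [0, 0, 0.0012, 0, 0, 0, 22],
  ],
)

```text
time: 25.28
ee_pos: [0.5098, -0.0236, 0.0792]
eef_rot: [0.999, 0.034, -0.0, 0.0]
ft_force: [-7.4, 0.1, 17.6]
width: 0.0192
```

```bash
python3 f.py
```

```text
25.52 [ 0.5098 -0.0236  0.0792] [-8.22 -0.38 17.85] [0.42 0.62 0.34]
```

The push is 17.85 N, inside the best band. I lift straight off slowly, then back away.

>>> play_rows(
  motion=[
    [0, 0, -0.01, 0, 0, 0, 22],
    [0, 0, -0.04, 0, 0, 0, 22],
    [0, 0, -0.15, 0, 0, 0, 22],
    [0, 0, -0.35, 0, 0, 0, 22],
    [-0.1, 0, -0.6, 0, 0, 0, 22],
  ],
)

```text
time: 26.15
ee_pos: [0.4896, -0.0247, 0.1988]
eef_rot: [0.999, 0.034, -0.001, -0.001]
ft_force: [-0.1, -1.2, -0.2]
width: 0.0191
```

>>> play_rows(
  motion=[
    [-0.1, 0, -0.1, 0, 0, 0, 22],
    [-0.2, 0, -0.1, 0, 0, 0, 22],
    [-0.2, 0, -0.1, 0, 0, 0, 22],
  ],
)

```text
time: 26.52
ee_pos: [0.4494, -0.028, 0.2185]
eef_rot: [0.999, 0.034, 0.0, 0.001]
ft_force: [-0.3, 0.1, 1.0]
width: 0.0191
```

```bash
python3 ang.py
python3 - <<'E'
from h import *
w=eyes.camera("wrist");c=eyes.camera("scene")
for b in(0,.05,.1):
    print(b,{n:np.round(proj(w,model((.556,-.019,.069,.05,b,d))["nut"]),1) for n,d in(("nut",.0435),("end",.081))})
for n in ("lip","nut","cap_hinge"):
    L=eyes.landmark_of(w,n); print(n,L[0]["xy"] if L else None,np.round(proj(w,model((.556,-.019,.069,.05,0,.0435))[n]),1))
im=np.hstack([cv2.resize(w["image"],(533,400))[:,66:466],cv2.resize(c["image"][110:250,190:330],(400,400),interpolation=3)])
cv2.imwrite("pics/w12.png",cv2.cvtColor(im,cv2.COLOR_RGB2BGR))
E
```

```text
t 26.52 [ 0.4494 -0.028   0.2185] F [-0.3  0.1  1. ] w 0.0191
0 {'nut': array([253.9, 120.4]), 'end': array([253.7, 123.1])}
0.05 {'nut': array([253.9, 122.5]), 'end': array([253.8, 127.7])}
0.1 {'nut': array([253.9, 124.7]), 'end': array([253.8, 132.2])}
lip [254.4, 116.1] [253.9 115.6]
nut [250.3, 121.8] [253.9 120.4]
cap_hinge [251.6, 41.8] [253.7  41.9]
```

Run:
```python
from h import *
ini={"spice":(263.3,169.8),"teaspoon":(321.6,213.3),"spatula":(195.3,205.9),"takeout":(203.9,166.),"bowl":(347.9,250.1),"mug":(273.9,264.3)}
c=eyes.camera("scene")
for n,q in ini.items():
    L=eyes.landmark_of(c,n); print(n,np.round(np.array(L[0]["xy"])-q,1) if L else None)
for n in("nut","bolt_pin","lip"):
    L=eyes.landmark_of(c,n); print(n,L[0]["xy"] if L else None,np.round(proj(c,model((.556,-.019,.069,.05,0,.0435))[n]),1))
s=r.read_state();print(s["time"],s["ft_force"])
job.close_job()
```

```text
spice [ 1.4 -0.1]
teaspoon [-2.9  2.2]
spatula [-2.4 -2.6]
takeout [-3.4 -1.1]
bowl [-1.3 -1.3]
mug [ 0.  -1.3]
nut [268.5, 173.5] [269.9 175.3]
bolt_pin [268.1, 188.6] [269.4 189. ]
lip [265.9, 179.1] [268.6 179. ]
27.275 [ 0.22670742 -1.27088932  0.52131211]
the job is handed in; nothing more can be done
```

I closed the cap over the tube, swung the bolt up into the slot, pushed the nut down to a 17.85 N push, let go and handed the job in at 27.3 s. No verdict is reported.

- **Cap:** I swung it over by its lip until it met the rubber, at about 6 N on the rubber, then released it.
- **Bolt:** I swung it upright by the nut. The pads slid about 7 mm along the nut once the bolt met its stop. I stopped trusting the pinch and pushed the nut down from above, with the fingertips either side of the shank.
- **Nut:** The push of 17.85 N means it bears on the lip with about 8 N, and I lifted straight off. I did not measure the bearing force after release; it rests on that push reading. A side force of about 8 N was also present during the push.

**Last checks:**
- **Clamp:** The lip and nut landmarks fit the closed, upright model within about 4 px.
- **Other things on the cart:** They showed shifts of at most about 4 px in the scene camera, roughly network noise.
- **Robot:** The wrist force read near zero, so it was touching nothing.
- **Failed:** The picture taken after release could not be viewed, because the 12-picture limit was reached. The final state is confirmed by the networks only.

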